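# Reset a spring-button length stop and bring the bar up to it

## Task

Shorten the length stop by one hole: pinch in the two spring buttons on the sides of the aluminium tube and slide the tube towards its grey bracket until both buttons click fully out through the holes at the yellow band, without forcing the tube against the locked buttons. Then slide the flat steel bar along its two black rests until its end rests against the stop plate, touching it gently, and let go. Leave the tape measure, the pencil and the side cutters where they are.

Things in the scene. Friction and masses are not known exactly. Their poses are not given: they have to be found in the camera images.
- jig: plywood board 300 x 170 x 12 mm, fixed to the bench, carrying the whole stop. Origin: centre of its underside. Its x axis runs along tube and bar, from the grey bracket (x -145 to -120 mm, top at z = 87 mm) to the stop plate; tube axis at y = +45 mm, bar lane at y = -45 mm. The bracket holds a fixed inner tube on which the outer tube slides.
- buttons_mid (a point): fixed point on the tube's axis midway between the two brass spring buttons (60 mm above the bench). The buttons sit in the inner tube, one on each side (jig +y and -y), 10 mm thick with round ends, and stand nearly 5 mm proud of the outer tube when out (35 mm over both ends). Pressing takes 1.5 N at first, about 3.5 N when flush with the tube's side.
- stop_slide (a joint): travel of the outer tube (m): about 0 at the start with the buttons in the first holes, growing as the tube moves towards the bracket (jig -x). The next holes (12 mm) are in a collar with a yellow band, clamped at a different place each time: 35 to 54 mm of travel, to be felt. There the buttons spring out and block the tube (play 1 to 2 mm either way); a push of over 15 N may then spoil them.
- button_l (a joint): how far the +y button is pressed in (m): 0 fully out, 0.0047 flush with the tube's side, 0.0062 under the wall. With both buttons pressed flush by finger pads, their round ends let the tube slide off over them with a push of about 10 N.
- button_r (a joint): the same for the -y button. Once the buttons are under the wall the tube slides on with about 5 N; fingers that grip its sides travel with it, off the buttons.
- stop_face (a point): point on the stop plate's face that looks towards the bar (jig -x), in the bar lane at the bar's height; axes parallel to the jig's
- bar_mid (a point): centre of the loose flat bar, dark steel, 42 mm wide, 226 mm long, 8 mm thick, 0.45 to 0.76 kg, lying on the rests, centre 46 mm above the bench. Its y axis runs along it towards the stop plate. It can be gripped across the 42 mm between the rests (jig x -90 to +50 mm), where the board lies 30 mm below its underside.
- bar_end (a point): middle of the bar's end that looks towards the stop plate, on the bar's centre height
- tape_measure: yellow tape measure, 64 x 79 x 32 mm, bystander; origin under its centre
- pencil: flat red pencil, 170 mm, bystander; origin under its centre
- side_cutters: red-handled side cutters, 177 mm, bystander; origin under its centre
- rest_near (a point): centre of the top of the black rest nearer the bracket, under the bar (jig x -100, y -45, z 42 mm). The other rest stands 160 mm further along x. Each rest is 16 mm along x, 60 mm wide, and has two steel guide pins (6 mm thick, tops at z = 59 mm) beside the bar, 3 mm clear of it on either side.
- bar: the same bar; origin under its centre, on its underside
- tube_hole (a point): aluminium outer tube, 26 x 26 mm, 210 mm long, axis 60 mm above the bench, with its stop plate; this point lies on the axis at the first hole, axes as the jig's; moves with stop_slide. The steel stop plate, 8 mm thick, sits at its far end (x 150 to 158 mm) and reaches across the bar lane (y +17 to -118 mm, 35 to 80 mm above the bench).

How it is judged:
By the outcome, as a careful person would: the job done as asked, in the order asked, and still so for the second after the job is handed in, with the robot touching nothing.
It also fails if it takes over 72 s, if anything falls off the work surface, if the arm or the gripper's body presses on something with over 40 N, if the wrist force passes 120 N, or if a joint passes its speed limit or range.

## Robot

A 6-joint arm with a two-finger parallel gripper is mounted at the origin on the work surface; the furniture and walls round the work are solid. World frame = base frame: x ahead of the robot, y to its left, z up, the work surface at z = 0. Lengths are in mm, angles in rad, forces in N, time in s.
With the tool pointing down it reaches from about 325 to 775 mm from the base axis. Payload 5.5 kg.
Tool frame: the origin (TCP) lies between the finger pads; the fingertips stand 11 mm ahead of it and the grasp point (between the pads) lies 8 mm behind it; x points along the fingers, z is the direction in which the jaws open and shut, and the axes are right-handed (so a half turn about x gives the same grasp; the last joint's range is limited). The gripper opens to 88 mm and grips with 3 to 60 N. Pads are 20 mm wide; open, the fingers measure 115 mm over their backs; the gripper's body (75 mm by 178 mm) begins 61 mm behind the grasp point.
Start: joints at [1.223, 0.091, 1.231, -0, 1.82, -0.057], TCP at [172.036, 574.822, 233.631] pointing down, gripper open.
Joint ranges: [-2.87, 2.87], [-0.86, 2.18], [0.17, 2.46], [-1.51, 4.65], [0.06, 2.69], [-2.65, 2.65]. Speed limits (rad/s): [2.57, 2.57, 3.01, 3.14, 3.14, 3.14].

## Interface

Orientations are given as a unit quaternion [w, x, y, z].
In Python, from rig import arm gives the robot as it stands. Calls block until the motion is done:
- arm.reach(position, orientation): joint-space move of the TCP to a pose.
- arm.move_straight(position, attitude=None, feed=150, guard=None): straight line of the TCP; attitude=None keeps the orientation; feed is the mean speed in mm/s. With guard (N) it stops when the force on the tool has changed by that much, and returns True; else False.
- arm.set_joints(angles): joint-space move.
- arm.grip(opening, grasp_force=None): finger opening in mm; grasp_force is the grip in N (None keeps the last); returns when the fingers have stopped.
- arm.wait(seconds).
- arm.ik(position, orientation): joint angles nearest the present ones, or None.
- arm.camera(name): name is "scene" or "top" or "wrist"; returns a dict with "img" (384x512x3 uint8, red, green, blue), "intrinsics" (3x3 intrinsics, pixels), "k1" (the pictures are not rectified: a ray, as slopes to the right and down, at radius r is drawn at 1 + k1 r^2 times it, then the intrinsics apply), "pose" (4x4, takes a point from camera to world coordinates). Camera axes: x right, y down, z forward; pixel columns grow to the right and rows downward; lengths in mm; the calibration is good to about 2 mm. A picture is of the moment at which its call begins. There is no depth.
A pose or a line that the arm cannot do raises arm.Unreachable and nothing moves.
- arm.close_job(): hands the job in, once; it reports no verdict.
Readings, each from a call of its own:
- arm.get_time_s(): time.
- arm.get_q(): joint angles.
- arm.get_qvel(): joint speeds.
- arm.get_effort(): joint torques, N m.
- arm.get_tcp_pos(): TCP position.
- arm.get_ee_rot(): TCP orientation.
- arm.get_wrist_force(): force on the tool from outside, world axes, zero at the start.
- arm.get_wrist_torque(): the same for the moment, N m.
- arm.get_gripper_width(): finger opening in mm.
Only numpy, scipy, OpenCV 4.12 (cv2) and the standard library are available. Lean on these libraries where they do the work, as an engineer would, in place of code of your own. Each camera call takes 0.05 s, during which the arm holds its last target. There are 200 camera calls.

## Working session

There is one attempt and no reset: what is moved stays moved. The work goes in short steps, each a Python script; the robot and the scene stay as the last script left them, time stands still between calls to the robot, and variables do not carry over. Pictures are saved under pics/ and viewed, about 8 in all and at most 12, crops included, and the job is handed in when it is done.

```bash
ls; mkdir -p pics
python3 - <<'E'
from rig import arm
import cv2,numpy as np
ims=[]
for n in("scene","top","wrist"):
    c=arm.camera(n); print(n,c["intrinsics"].tolist() if hasattr(c["intrinsics"],'tolist') else c["intrinsics"],c["k1"],np.round(c["pose"],3).tolist())
    cv2.imwrite(f"pics/{n}0.png",c["img"][:,:,::-1])
print(arm.get_time_s(),arm.get_ee_rot(),arm.get_gripper_width(),arm.get_wrist_force())
E
```

```text
pics
scene [[356.7793577261066, 0.0, 248.86022345848292], [0.0, 356.7793577261066, 190.50549963009897], [0.0, 0.0, 1.0]] -0.0895130456358122 [[0.497, -0.578, 0.647, -73.515], [-0.868, -0.323, 0.378, -418.464], [-0.01, -0.749, -0.662, 635.413], [0.0, 0.0, 0.0, 1.0]]
top [[390.0189447412714, 0.0, 250.5726577586832], [0.0, 390.0189447412714, 194.17052594426985], [0.0, 0.0, 1.0]] -0.13313259634125796 [[-0.038, -0.979, 0.199, 280.127], [-0.999, 0.038, -0.003, -102.401], [-0.005, -0.199, -0.98, 948.967], [0.0, 0.0, 0.0, 1.0]]
wrist [[332.9361831401774, 0.0, 254.37498401680114], [0.0, 332.9361831401774, 190.44355786126488], [0.0, 0.0, 1.0]] -0.024120783748079907 [[0.286, 0.925, 0.248, 104.377], [0.958, -0.276, -0.075, 595.609], [-0.001, 0.259, -0.966, 382.764], [0.0, 0.0, 0.0, 1.0]]
0.15 [ 0.56671046 -0.4225738   0.56762089  0.4219919 ] 87.5856292811323 [-0.80306031 -0.11050961 -0.71446467]
```

View pics/top0.png

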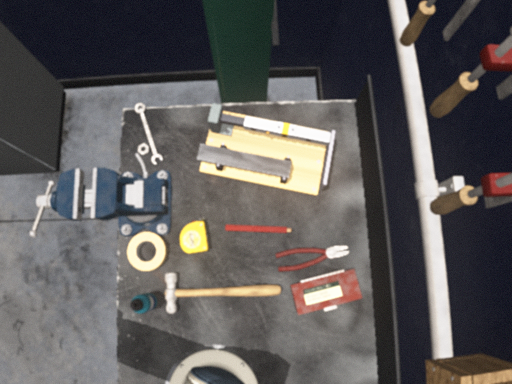

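View pics/wrist0.png

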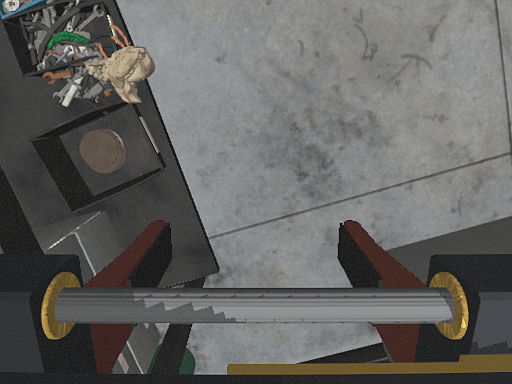

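```bash
cat > h.py <<'E'
from rig import arm
import cv2,numpy as np
from scipy.spatial.transform import Rotation as R
def rot(q): return R.from_quat([q[1],q[2],q[3],q[0]])
def quat(r):
    q=r.as_quat(); return [q[3],q[0],q[1],q[2]]
def snap(n,f):
    c=arm.camera(n); cv2.imwrite(f"pics/{f}.png",c["img"][:,:,::-1]); np.savez(f"pics/{f}.npz",**c); return c
def ray(c,px):
    K=c["intrinsics"];P=c["pose"];k=float(c["k1"])
    px=np.atleast_2d(np.array(px,float))
    u=cv2.undistortPoints(px[:,None,:],K,np.array([k,0,0,0,0.]))[:,0]
    d=np.c_[u,np.ones(len(u))]@P[:3,:3].T
    return P[:3,3],d
def onz(c,px,z):
    o,d=ray(c,px); return o+d*((z-o[2])/d[:,2])[:,None]
def tri(cs,pxs):
    A=np.zeros((3,3));b=np.zeros(3);L=[]
    for c,p in zip(cs,pxs):
        o,d=ray(c,p);d=d[0]/np.linalg.norm(d[0]);M=np.eye(3)-np.outer(d,d);A+=M;b+=M@o;L.append((M,o))
    x=np.linalg.solve(A,b); return x,max(np.linalg.norm(M@(x-o)) for M,o in L)
def proj(c,X):
    P=c["pose"];p=(np.atleast_2d(X)-P[:3,3])@P[:3,:3]
    return cv2.projectPoints(p,np.zeros(3),np.zeros(3),c["intrinsics"],np.array([float(c["k1"]),0,0,0,0.]))[0][:,0]
def down(a):
    """tool x down, tool z (jaw dir) at world heading a in xy"""
    x=np.array([0,0,-1.]);z=np.array([np.cos(a),np.sin(a),0]);y=np.cross(z,x)
    return quat(R.from_matrix(np.c_[x,y,z]))
E
python3 - <<'E'
from h import *
c=snap("top","t1")
hsv=cv2.cvtColor(c["img"],cv2.COLOR_RGB2HSV)
m=cv2.inRange(hsv,(15,50,120),(28,160,255)); m[:95]=0;m[200:]=0;m[:,:180]=0;m[:,350:]=0
m=cv2.morphologyEx(m,cv2.MORPH_OPEN,np.ones((3,3)))
pts=cv2.findNonZero(m); r=cv2.minAreaRect(cv2.convexHull(pts)); b=cv2.boxPoints(r)
print(r,b.tolist()); print(onz(c,b,12))
print("bracket/stop",onz(c,[(215,113),(332,140),(325,186)],80))
w=snap("wrist","w1"); 
T=rot(arm.get_ee_rot()).as_matrix(); P=w["pose"]
print("cam in tool",T.T@(P[:3,3]-arm.get_tcp_pos()),(T.T@P[:3,:3]).round(3),T.round(3))
E
```

```text
((264.8222961425781, 152.09417724609375), (122.06120300292969, 66.59288787841797), 11.888657569885254) [[198.2414093017578, 172.1034698486328], [211.96022033691406, 106.93900299072266], [331.4031982421875, 132.0848846435547], [317.68438720703125, 197.24935913085938]]
[[ 531.57053902   23.18390207   12.        ]
 [ 704.8966553   -13.6176873    12.        ]
 [ 624.1536096  -317.35137788   12.        ]
 [ 456.33107223 -269.17904862   12.        ]]
bracket/stop [[ 658.01010445  -27.15012756   80.        ]
 [ 579.3829473  -301.43636646   80.        ]
 [ 469.0936929  -275.86838273   80.        ]]
cam in tool [-149.95867114   70.76210325    0.50697462] [[-0.    -0.259  0.966]
 [ 0.    -0.966 -0.259]
 [ 1.     0.     0.   ]] [[-0.    -0.958  0.287]
 [-0.001  0.287  0.958]
 [-1.     0.    -0.001]]
```

View pics/scene0.png

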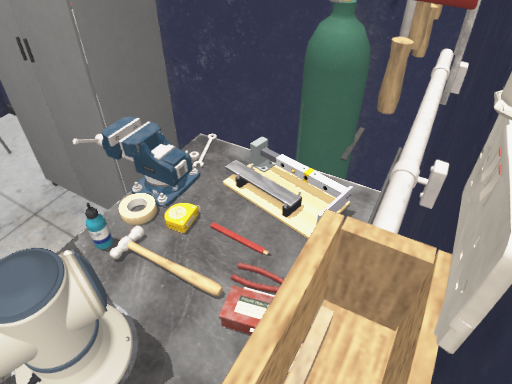

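Run:
```python
from h import *
C=np.array([579,-144,0.]);a=np.deg2rad(-104.4);X=np.array([np.cos(a),np.sin(a),0]);Y=np.array([-X[1],X[0],0])
for n,s in(("wa",-70),("wb",70)):
    p=C+X*s-Y*70+[0,0,280]
    print(p,arm.ik(p,down(a)))
    arm.reach(p,down(a)); arm.wait(.2); snap("wrist",n)
print(arm.get_time_s())
im=np.hstack([cv2.imread(f"pics/{n}.png") for n in("wa","wb")])[:300]
cv2.imwrite("pics/wab.png",cv2.resize(im,(800,234),interpolation=cv2.INTER_AREA))
```

```text
[528.60747082 -58.79088662 280.        ] [-1.74732625e-01 -7.77154602e-02  1.31786487e+00 -4.44089210e-16
  1.90144324e+00  1.64739111e+00]
[ 493.79088662 -194.39252918  280.        ] [-4.39153917e-01 -8.08852656e-02  1.32086752e+00 -4.44089210e-16
  1.90161040e+00  1.38296982e+00]
3.9417
```

View pics/wa.png

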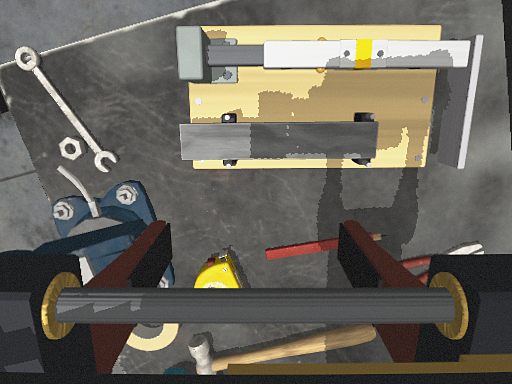

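View pics/wb.png

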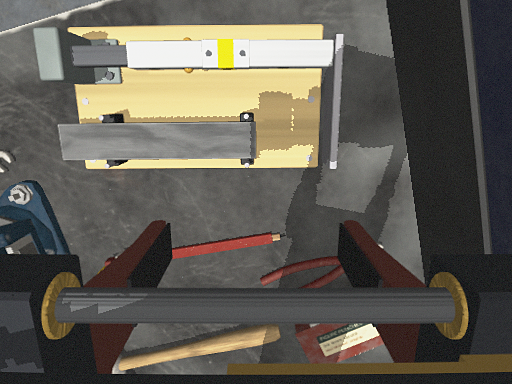

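```bash
python3 - <<'E'
from h import *
cs=[dict(np.load(f"pics/{n}.npz")) for n in("wa","wb")]
def cents(m,amin=6):
    n,l,s,ce=cv2.connectedComponentsWithStats(m); return [(s[i,4],ce[i].round(1).tolist(),s[i,:4].tolist()) for i in range(1,n) if s[i,4]>=amin]
for n,c in zip("ab",cs):
    hsv=cv2.cvtColor(c["img"],cv2.COLOR_RGB2HSV); roi=np.zeros(hsv.shape[:2],np.uint8); roi[20:90,100:500]=255
    print(n,"band",cents(cv2.inRange(hsv,(22,200,150),(35,255,255))&roi,20))
    print(n,"brass",cents(cv2.inRange(hsv,(12,150,90),(22,255,255))&roi,4))
    x0=300 if n=='a' else 168
    print(cents(cv2.inRange(hsv,(0,0,0),(255,255,60))&roi,10))
    cv2.imwrite(f"pics/z{n}.png",cv2.resize(c["img"][20:90,x0:x0+100,::-1],None,fx=6,fy=6,interpolation=cv2.INTER_CUBIC))
    g=cv2.cvtColor(c["img"],cv2.COLOR_RGB2GRAY)
    # bar: dark-grey low sat region
    m=cv2.inRange(hsv,(0,0,60),(255,60,170)); m[:110]=0;m[170:]=0; m[:, :(170 if n=='a' else 40)]=0; m[:, (400 if n=='a' else 280):]=0
    m=cv2.morphologyEx(m,cv2.MORPH_OPEN,np.ones((9,9)))
    cnt=max(cv2.findContours(m,0,2)[0],key=cv2.contourArea); print("bar",cv2.boxPoints(cv2.minAreaRect(cnt)).round(1).tolist(),cv2.contourArea(cnt))
    w=cv2.inRange(hsv,(10,60,60),(30,199,255)); w[180:]=0; w=cv2.morphologyEx(w,cv2.MORPH_OPEN,np.ones((3,3)))
    cnt=max(cv2.findContours(cv2.morphologyEx(w,cv2.MORPH_CLOSE,np.ones((25,25))),0,2)[0],key=cv2.contourArea);print("board",cv2.boxPoints(cv2.minAreaRect(cnt)).round(1).tolist())
im=np.vstack([cv2.imread("pics/za.png"),cv2.imread("pics/zb.png")]);cv2.imwrite("pics/z.png",im[:,:]) ;print(im.shape)
E
python3 -c "
import cv2;im=cv2.imread('pics/z.png');cv2.imwrite('pics/z.png',cv2.resize(im,(428,600)))"
```

```text
a band [(np.int32(405), [363.3, 53.1], [355, 39, 17, 29])]
a brass [(np.int32(15), [321.5, 38.5], [318, 37, 8, 3]), (np.int32(88), [363.5, 63.0], [356, 58, 15, 11]), (np.int32(6), [355.2, 64.5], [355, 62, 2, 6]), (np.int32(31), [320.2, 69.6], [317, 68, 8, 5])]
[(np.int32(66), [230.6, 65.2], [205, 61, 58, 7]), (np.int32(14), [414.3, 67.9], [408, 67, 13, 2]), (np.int32(12), [285.5, 68.0], [280, 68, 12, 1]), (np.int32(16), [436.4, 77.3], [435, 73, 3, 10])]
bar [[170.0, 110.0], [377.0, 110.0], [377.0, 169.0], [170.0, 169.0]] 7519.0
board [[187.60000610351562, 25.299999237060547], [441.0, 23.5], [442.0, 166.89999389648438], [188.60000610351562, 168.6999969482422]]
b band [(np.int32(437), [225.0, 53.1], [218, 39, 16, 29])]
b brass [(np.int32(13), [186.8, 38.5], [184, 38, 7, 2]), (np.int32(32), [188.1, 69.8], [184, 68, 9, 5])]
[(np.int32(5012), [429.3, 54.3], [389, 20, 80, 70]), (np.int32(1840), [486.3, 53.1], [470, 20, 30, 70]), (np.int32(39), [113.9, 65.6], [100, 65, 27, 2]), (np.int32(13), [283.0, 67.0], [277, 67, 13, 1]), (np.int32(11), [154.0, 68.0], [149, 68, 11, 1])]
bar [[40.0, 110.0], [255.0, 110.0], [255.0, 169.0], [40.0, 169.0]] 8393.0
board [[67.0, 25.399999618530273], [323.0, 23.399999618530273], [324.1000061035156, 166.89999389648438], [68.0999984741211, 168.89999389648438]]
(840, 600, 3)
```

View pics/z.png

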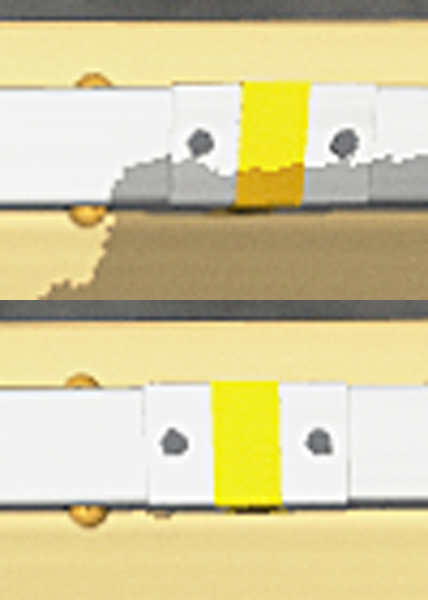

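```bash
cat >> h.py <<'E'
def edge(img,p0,p1,w=5,n=40):
    """refine a straight edge near p0-p1; returns refined end points"""
    g=cv2.GaussianBlur(cv2.cvtColor(img,cv2.COLOR_RGB2GRAY),(0,0),.8).astype(np.float32)
    p0,p1=np.array(p0,float),np.array(p1,float);t=(p1-p0)/np.linalg.norm(p1-p0);nn=np.array([-t[1],t[0]])
    s=np.arange(-w,w+.01,.25);b=p0+(p1-p0)*np.linspace(.05,.95,n)[:,None]
    q=(b[:,None]+nn*s[None,:,None]).astype(np.float32)
    d=np.abs(np.gradient(cv2.remap(g,q[...,0],q[...,1],cv2.INTER_LINEAR),axis=1))
    pts=b+nn*s[d.argmax(1)][:,None]
    vx,vy,x,y=cv2.fitLine(pts[d.max(1)>np.median(d.max(1))*.5].astype(np.float32),cv2.DIST_HUBER,0,.01,.01).ravel()
    v=np.array([vx,vy]);o=np.array([x,y]);return [o+v*((p-o)@v) for p in(p0,p1)]
E
python3 - <<'E'
from h import *
np.set_printoptions(suppress=True,precision=1)
A,B=[dict(np.load(f"pics/{n}.npz")) for n in("wa","wb")]
for n,pa,pb in(("btn+y",(321.7,38.7),(187.2,38.7)),("btn-y",(320.1,69.8),(188.6,70.2)),("band",(363.3,53.1),(225,53.1)),
  ("barTR",(378,121),(256,121)),("barBR",(376,160),(256,160)),("barTL",(180,124),(58,125)),("barBL",(180,160),(59,160)),("boardTR",(441,25),(322,25)),("plateTop",(480,36),(340,34)),("plateBot",(464,167),(337,167))):
    x,e=tri([A,B],[pa,pb]); print(n,x,e)
hd=lambda p:np.rad2deg(np.arctan2(*(p[1]-p[0])[1::-1]))
for n,c,E in(("A",A,dict(bt=((185,124),(370,122),50),bb=((185,160),(350,159),50),be=((377,125),(376,155),50),tb=((270,41),(335,40.5),73),tl=((270,68),(335,68.5),73),bo=((200,168),(425,168),12),br=((440,35),(429,160),12),sp=((474.5,45),(460,160),80))),
 ("B",B,dict(bt=((65,125),(250,122),50),bb=((65,159),(250,160),50),be=((255,125),(255,155),50),tb=((130,41),(200,41),73),tl=((130,68),(200,68),73),bo=((90,168),(315,168),12),br=((322,35),(320,160),12),sp=((335,45),(332,160),80)))):
    for k,(p,q,z) in E.items():
        r=edge(c["img"],p,q); w=onz(c,r,z); print(n,k,np.array(r).ravel(),w[:,:2].ravel(),"hd",round(hd(w),2))
E
```

```text
btn+y [ 641.  -158.    59.4] 0.03553114177762174
btn-y [ 611.3 -150.4   58.7] 0.1751615227689376
band [ 615.8 -192.9   73.2] 0.10757764336809059
barTR [ 541.6 -206.3   44.6] 0.082920281023808
barBR [ 498.9 -195.5   49.3] 0.0227840725403876
barTL [593.8  12.1  49.9] 0.3606524766940048
barBL [555.8  22.6  56.6] 0.03564067750324589
boardTR [ 627.4 -307.    11. ] 0.4732933192632187
plateTop [ 604.  -306.6   78.7] 0.3148487169708874
plateBot [ 474.4 -279.6   76.2] 0.02973501244113064
A bt [185.  122.2 370.  120.6] [ 594.6    6.   545.  -195.8] hd -103.79
A bb [185.  159.6 350.  157.8] [ 554.    18.6  509.  -166.4] hd -103.67
A be [377.9 125.1 375.3 154.9] [ 538.  -203.7  505.1 -195.4] hd 165.83
A tb [270.   40.7 335.   40.3] [ 650.1 -104.7  634.7 -167.6] hd -103.8
A tl [270.   66.3 335.   66.6] [ 626.6  -99.   610.2 -162.8] hd -104.42
A bo [200.  168.3 425.  166.3] [ 534.2   12.7  465.7 -267.4] hd -103.76
A br [440.2  35.  425.5 159.6] [ 617.2 -304.4  474.2 -269.1] hd 166.14
A sp [473.5  44.9 458.8 159.8] [ 597.  -298.5  485.  -272.6] hd 166.98
B bt [ 65.  123.3 250.  120. ] [ 593.2    3.6  544.5 -200. ] hd -103.45
B bb [ 65.  159.7 250.  158.1] [ 554.3   19.7  502.8 -189.3] hd -103.83
B be [255.3 125.  257.  154.9] [ 537.7 -204.5  504.4 -198.1] hd 169.03
B tb [130.   41.6 200.   40. ] [ 650.  -103.7  633.7 -171.9] hd -103.42
B tl [130.   67.5 200.   66. ] [ 626.7  -95.5  610.3 -165. ] hd -103.33
B bo [ 90.  167.4 315.  167.2] [ 536.1   14.9  465.1 -264.8] hd -104.25
B br [322.8  35.  317.5 159.9] [ 616.  -305.4  473.6 -269.8] hd 165.95
B sp [334.4  45.  330.6 160. ] [ 595.6 -299.1  484.5 -273.6] hd 167.08
```

```bash
cat >> h.py <<'E'
a0=np.deg2rad(-103.9);X=np.array([np.cos(a0),np.sin(a0),0]);Y=np.array([-X[1],X[0],0])
def wf():
    f=np.mean([arm.get_wrist_force() for _ in range(3)],0); return np.array([f@X,f@Y,f[2]]).round(2)
def st(s=""): print(s,"t%.2f"%arm.get_time_s(),"F(jig)",wf(),"w%.2f"%arm.get_gripper_width(),"tcp",arm.get_tcp_pos().round(1),"jx %.2f jy %.2f"%((arm.get_tcp_pos()-[626.1,-154.2,0])@X,(arm.get_tcp_pos()-[626.1,-154.2,0])@Y))
E
python3 - <<'E'
from h import *
M=np.array([626.1,-154.2,0]); q=down(a0+np.pi/2)
print(arm.ik(M+[0,0,160],q))
arm.reach(M+[0,0,160],q)
arm.grip(60,5)
arm.move_straight(M+[0,0,52],feed=120); arm.wait(.2); st("down")
arm.grip(36.5); st("close")
snap("wrist","pinch")
E
```

```text
[-2.94233840e-01  2.09657440e-01  1.23045950e+00 -4.44089210e-16
  1.70147571e+00 -5.16330738e-02]
down t7.11 F(jig) [-0.44  0.33  0.52] w60.02 tcp [ 626.6 -154.3   53.1] jx 0.01 jy 0.53
close t7.68 F(jig) [ 0.41  0.35 -0.23] w36.73 tcp [ 626.1 -154.2   52. ] jx 0.01 jy -0.02
```

View pics/pinch.png

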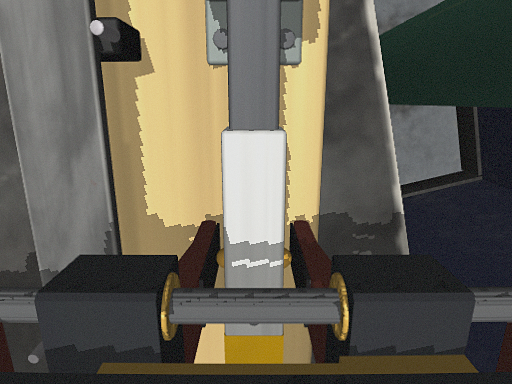

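Run:
```python
from h import *
M=np.array([626.1,-154.2,60]); c=dict(np.load("pics/pinch.npz"))
print(proj(c,[M,M+Y*17.5,M-Y*17.5,M-10*X,M+10*X]))
hsv=cv2.cvtColor(c["img"],cv2.COLOR_RGB2HSV); m=cv2.inRange(hsv,(12,150,90),(22,255,255)); m[:235]=0;m[275:]=0
for s in((200,240),(270,300)):
    k=m.copy();k[:,:s[0]]=0;k[:,s[1]:]=0;print(cv2.boundingRect(k),cv2.moments(k,True)["m00"])
arm.grip(20,12); arm.wait(.3); st("grip12")
```

```text
[[254.81698577 258.65646726]
 [292.21210934 258.63402932]
 [217.4155282  258.63723218]
 [254.83056179 238.8298448 ]
 [254.8037953  277.80279968]]
(217, 250, 7, 18) 97.0
(284, 250, 8, 18) 100.0
grip12 t8.37 F(jig) [ 0.83 -4.79  2.09] w26.18 tcp [ 625.7 -154.1   51.9] jx -0.03 jy -0.38
```

Run:
```python
from h import *
M=np.array([626.1,-154.2,52])-.8*Y
arm.move_straight(M,feed=10); arm.wait(.2); st("centred")
arm.grip(20,25); arm.wait(.2); st("grip25")
g=arm.move_straight(M-10*X,feed=8,guard=14); st(f"slide {g}")
```

```text
centred t8.82 F(jig) [ 0.88  2.75 -1.92] w26.13 tcp [ 625.7 -154.1   51.9] jx 0.02 jy -0.39
grip25 t9.23 F(jig) [ 0.79  4.91 -3.67] w25.70 tcp [ 625.7 -154.1   52. ] jx 0.02 jy -0.39
slide True t10.16 F(jig) [ 1.45 -0.63  4.43] w25.84 tcp [ 626.6 -150.7   51.9] jx -3.50 jy -0.37
```

```bash
cat >> h.py <<'E'
def tube(c,name):
    """jig-x (from buttons) of the outer tube's bracket end (top edge z=73)"""
    g=cv2.cvtColor(c["img"],cv2.COLOR_RGB2GRAY).astype(float)[60:230,240:270].mean(1)
    r=np.abs(np.diff(cv2.GaussianBlur(g[:,None],(1,5),1)[:,0])).argmax()+60.5
    w=onz(c,[(255,r)],73)[0]; print(name,"end row",r,"jx %.1f"%((w-[626.1,-154.2,73])@X))
E
python3 - <<'E'
from h import *
tube(dict(np.load("pics/pinch.npz")),"before"); c=snap("wrist","s1"); tube(c,"now"); st()
cv2.imwrite("pics/s1c.png",c["img"][100:380,100:400,::-1])
E
```

```text
before end row 130.5 jx -60.3
now end row 130.5 jx -64.0
 t10.21 F(jig) [ 1.73 -0.09  5.41] w25.81 tcp [ 626.6 -150.7   51.9] jx -3.49 jy -0.39
```

View pics/s1c.png

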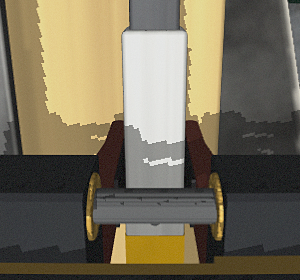

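Run:
```python
from h import *
M=np.array([626.1,-154.2,52])-.6*Y
for d in (8,12,16):
    p=arm.get_tcp_pos(); 
    g=arm.move_straight(M-d*X,feed=10,guard=14); st(f"slide {d} {g}")
tube(snap("wrist","s2"),"now")
```

```text
slide 8 True t10.63 F(jig) [1.1  0.21 3.44] w25.74 tcp [ 626.6 -150.7   51.9] jx -3.56 jy -0.38
slide 12 False t11.63 F(jig) [4.27 2.4  3.08] w25.71 tcp [ 628.6 -142.7   51.8] jx -11.79 jy -0.39
slide 16 False t12.18 F(jig) [4.17 2.31 0.95] w25.97 tcp [ 629.5 -138.6   51.9] jx -15.94 jy -0.40
now end row 131.5 jx -76.2
```

Run:
```python
from h import *
M=np.array([626.1,-154.2,52])-.6*Y
for d in (24,32,36,39,42,45,48,51,54):
    g=arm.move_straight(M-d*X,feed=10,guard=7); st(f"slide {d} {g}")
    if g: break
tube(snap("wrist","s3"),"now")
```

```text
slide 24 False t13.18 F(jig) [5.37 3.66 1.28] w26.14 tcp [ 631.3 -131.5   51.9] jx -23.33 jy -0.40
slide 32 False t14.13 F(jig) [4.3  4.09 0.24] w25.79 tcp [ 633.3 -123.4   51.9] jx -31.63 jy -0.38
slide 36 False t14.68 F(jig) [-1.68  5.07 -0.32] w25.61 tcp [ 634.6 -118.    51.9] jx -37.21 jy -0.41
slide 39 False t15.13 F(jig) [-0.08  4.79  0.4 ] w25.70 tcp [ 635.1 -116.1   51.9] jx -39.10 jy -0.42
slide 42 False t15.58 F(jig) [ 2.17  5.76 -0.27] w25.80 tcp [ 635.6 -114.2   51.9] jx -41.15 jy -0.41
slide 45 True t15.89 F(jig) [ 1.17 -0.85  3.74] w26.09 tcp [ 635.8 -113.4   51.9] jx -41.96 jy -0.40
now end row 131.5 jx -102.3
```

Run:
```python
from h import *
arm.grip(60,5); st("open")
p=arm.get_tcp_pos(); 
arm.move_straight(p+[0,0,108],feed=200)
# view from above: camera over the buttons
M=np.array([626.1,-154.2,0])
arm.move_straight(M-60*X-40*Y+[0,0,150],feed=200); arm.wait(.2)
c=snap("wrist","r1"); st()
pr=proj(c,[M+[0,0,60]+Y*17.5,M+[0,0,60]-Y*17.5]); print(pr)
u,v=pr.mean(0).astype(int); x0=max(u-70,0);y0=max(v-60,0)
cv2.imwrite("pics/r1c.png",cv2.resize(c["img"][y0:y0+120,x0:x0+140,::-1],None,fx=5,fy=5,interpolation=cv2.INTER_CUBIC)); print(x0,y0)
```

```text
open t16.65 F(jig) [-0.53  0.14 -0.8 ] w60.20 tcp [ 636.5 -113.6   51.5] jx -41.89 jy 0.31
 t17.97 F(jig) [-0.21 -0.26  0.23] w59.81 tcp [602.1 -86.9 149.7] jx -59.59 jy -39.50
[[325.96930715 268.06237345]
 [282.28309878 268.39848686]]
234 208
```

View pics/r1c.png

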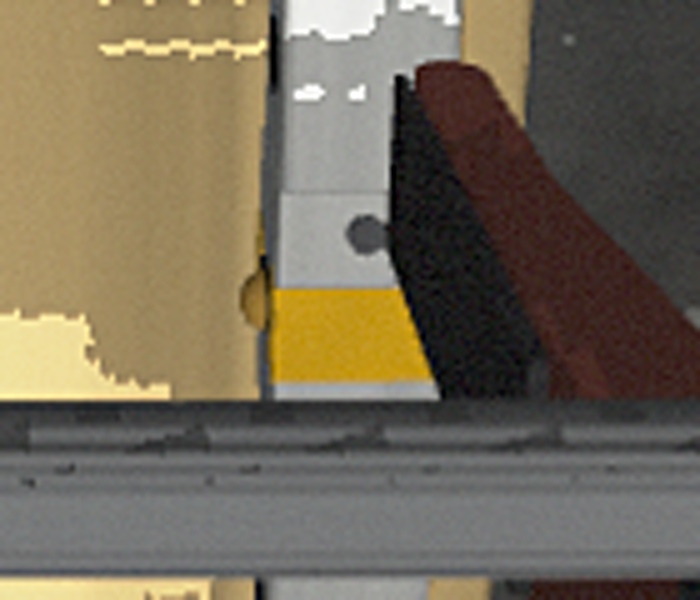

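Run:
```python
from h import *
M=np.array([626.1,-154.2,0])
out=[]
for i,dy in enumerate((-45,45)):
    arm.move_straight(M-60*X+dy*Y+[0,0,250],feed=250); arm.wait(.15)
    c=snap("wrist",f"v{i}")
    pr=proj(c,[M+[0,0,60]+Y*17.5,M+[0,0,60]-Y*17.5]); print(pr.round(1).tolist())
    hsv=cv2.cvtColor(c["img"],cv2.COLOR_RGB2HSV);m=cv2.inRange(hsv,(8,130,50),(22,255,255))
    for p in pr.astype(int):
        k=np.zeros_like(m);k[p[1]-12:p[1]+12,p[0]-9:p[0]+9]=255
        print((m&k>0).sum(),cv2.boundingRect(m&k))
    u,v=pr.mean(0).astype(int)
    out.append(cv2.resize(c["img"][v-40:v+40,u-50:u+50,::-1],None,fx=4,fy=4,interpolation=cv2.INTER_CUBIC))
cv2.imwrite("pics/v.png",np.hstack(out)); st()
```

```text
[[313.2, 223.3], [280.9, 223.4]]
79 (304, 220, 18, 14)
72 (281, 212, 8, 22)
[[229.8, 222.9], [197.7, 223.0]]
62 (220, 213, 10, 21)
45 (188, 219, 18, 14)
 t19.43 F(jig) [-0.3  -0.12  0.22] w60.22 tcp [ 683.5 -106.5  250.9] jx -60.12 jy 44.22
```

View pics/v.png

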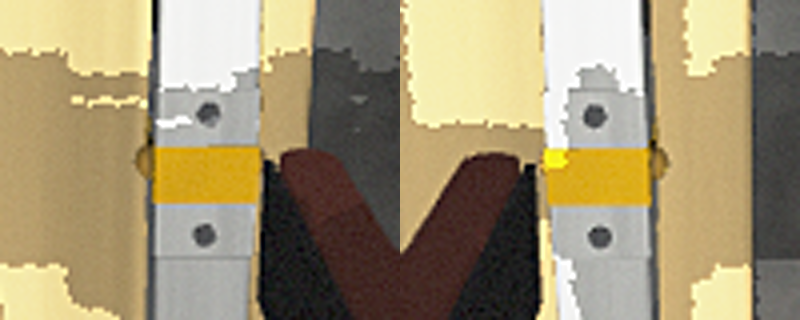

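```bash
cat >> h.py <<'E'
G=np.array([548.6,-90.4,0])
E
python3 - <<'E'
from h import *
q=down(a0+np.pi/2)
arm.move_straight(G+[0,0,160],feed=250)
arm.move_straight(G+[0,0,41],feed=120); arm.wait(.2); st("down")
arm.grip(30,15); arm.wait(.3); st("grip")
for d in (10,20,28):
    g=arm.move_straight(G+[0,0,41]+d*X,feed=25,guard=8); arm.wait(.15); st(f"{d} {g}")
    if g: break
E
```

```text
down t21.57 F(jig) [ 0.17 -0.4  -0.07] w59.91 tcp [549.1 -90.5  41.9] jx -43.32 jy -90.05
grip t22.30 F(jig) [-0.03 -1.34  3.11] w42.23 tcp [548.5 -90.4  41.1] jx -43.32 jy -90.64
10 False t23.00 F(jig) [-5.08  0.89  1.32] w41.61 tcp [546.6 -99.7  41.1] jx -33.83 jy -90.29
20 False t23.70 F(jig) [-4.27  0.22  2.56] w41.71 tcp [ 543.9 -109.8   41.1] jx -23.33 jy -90.46
28 False t24.32 F(jig) [-4.03  0.14  3.18] w41.64 tcp [ 541.9 -117.6   41.1] jx -15.29 jy -90.50
```

Run:
```python
from h import *
p=[]
for d in np.arange(29.5,42,1.5):
    g=arm.move_straight(G+[0,0,41]+d*X,feed=5,guard=2.5); arm.wait(.1); st(f"{d} {g}")
    if g or wf()[0]<-7.5: break
snap("wrist","bt")
```

```text
29.5 True t24.65 F(jig) [2.3  0.02 4.04] w41.86 tcp [ 541.9 -117.6   41.1] jx -15.26 jy -90.50
```

Run:
```python
from h import *
for d in np.arange(30,43,2):
    g=arm.move_straight(G+[0,0,41]+d*X,feed=6,guard=5 if d<34 else 4); s=wf()[0]; st(f"{d} {g}")
    if (g and d>33) or s<-8: break
c=snap("wrist","bt")
```

```text
30 True t25.07 F(jig) [-0.52  0.06  3.04] w42.19 tcp [ 541.9 -117.6   41.1] jx -15.28 jy -90.51
32 True t25.39 F(jig) [0.07 0.4  4.13] w41.90 tcp [ 541.9 -117.7   41.1] jx -15.20 jy -90.52
34 True t25.80 F(jig) [ 0.11 -0.17  4.12] w41.29 tcp [ 541.9 -117.7   41.1] jx -15.19 jy -90.50
```

Run:
```python
from h import *
g=arm.move_straight(G+[0,0,41]+31*X,feed=10,guard=7.5); st(f"31 {g}")
if not g:
  for d in np.arange(33,43,2):
    g=arm.move_straight(G+[0,0,41]+d*X,feed=6,guard=4); st(f"{d} {g}")
    if g: break
```

```text
31 False t26.31 F(jig) [-5.97  0.06  2.49] w42.17 tcp [ 541.5 -119.2   41.1] jx -13.70 jy -90.52
33 False t26.79 F(jig) [-5.81  0.61  3.42] w41.69 tcp [ 541.1 -120.9   41.1] jx -11.87 jy -90.55
35 False t27.27 F(jig) [-5.85  0.93  3.22] w41.92 tcp [ 540.6 -122.9   41.1] jx -9.88 jy -90.53
37 False t27.76 F(jig) [-6.47 -0.57  4.22] w41.44 tcp [ 540.1 -124.8   41.1] jx -7.86 jy -90.53
39 False t28.24 F(jig) [-7.32  0.04  4.27] w42.02 tcp [ 539.7 -126.3   41.1] jx -6.33 jy -90.57
41 False t28.73 F(jig) [-9.69  0.47  3.81] w41.68 tcp [ 539.5 -127.6   41.1] jx -5.04 jy -90.50
```

Run:
```python
from h import *
arm.grip(60,5); p=arm.get_tcp_pos()
arm.move_straight(p+[0,0,120],feed=200); st()
C=G+113*X
q2=down(a0)
arm.reach(C-70*Y-40*X+[0,0,200],q2); arm.wait(.2); c=snap("wrist","e1")
print(arm.get_time_s(),proj(c,[C+36*X+[0,0,50],M:=np.array([626.1,-154.2,60])]))
u,v=proj(c,[C+36*X+[0,0,50]])[0].astype(int); print(u,v)
x0=max(min(u-130,512-200),0);y0=max(v-110,0)
cv2.imwrite("pics/e1c.png",cv2.resize(c["img"][y0:y0+150,x0:x0+200,::-1],None,fx=4,fy=4,interpolation=cv2.INTER_CUBIC));print(x0,y0)
```

```text
t29.98 F(jig) [ 0.12 -0.58 -0.1 ] w59.83 tcp [ 538.1 -130.3  159.4] jx -2.06 jy -91.13
31.5667 [[342.33648221 102.1035467 ]
 [217.34376167 -17.79817705]]
342 102
212 0
```

View pics/e1c.png

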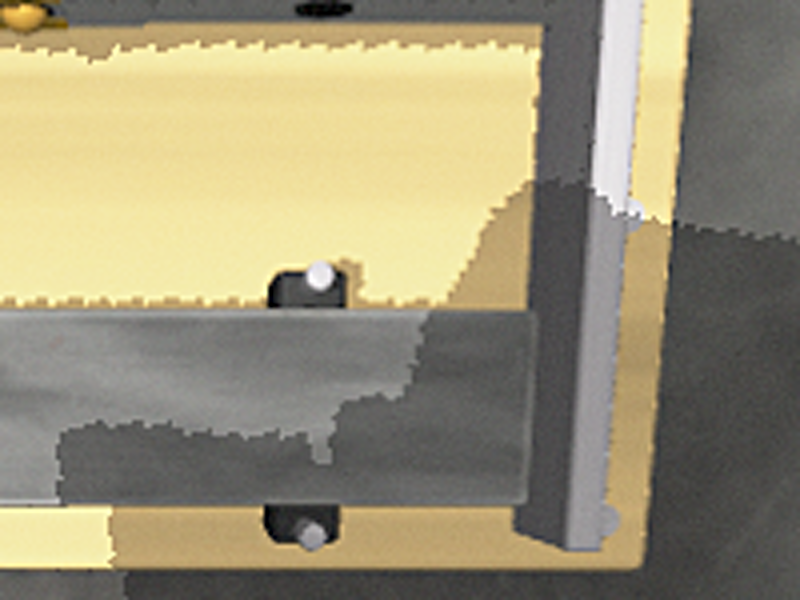

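```bash
cat >> h.py <<'E'
Mb=np.array([626.1,-154.2,0])
def gap(c,guess_bar,guess_pl,z1=50,z2=80):
    """jig-x of bar end (top edge) and of plate face (top edge) from hinted pixel lines"""
    o=[]
    for e,z in((guess_bar,z1),(guess_pl,z2)):
        w=onz(c,edge(c["img"],*e,w=4),z)-Mb; o.append((w@X).round(2).tolist()+(w@Y).round(0).tolist())
    return o
E
python3 - <<'E'
from h import *
c=dict(np.load("pics/e1.npz"))
f=lambda x,y:(212+x/4,y/4)
print(gap(c,(f(533,320),f(526,495)),(f(596,60),f(568,540))), edge(c["img"],f(533,320),f(526,495),4),edge(c["img"],f(596,60),f(568,540),4))
# second view: camera straight over the gap
P=c["pose"];q=arm.get_tcp_pos();arm.move_straight(q+70*X,feed=200);arm.wait(.2)
d=snap("wrist","e2");print(arm.get_time_s())
bar=proj(d,[Mb+105*X-69*Y+[0,0,50],Mb+105*X-111*Y+[0,0,50]]);pl=proj(d,[Mb+105*X-40*Y+[0,0,80],Mb+105*X-155*Y+[0,0,80]])
print(bar,pl)
x0=int(bar[:,0].mean())-70;y0=int(bar[:,1].mean())-60
cv2.imwrite("pics/e2c.png",cv2.resize(d["img"][max(y0,0):y0+110,x0:x0+146,::-1],None,fx=5,fy=5,interpolation=cv2.INTER_CUBIC));print(x0,y0)
E
```

```text
[[108.23, 107.76, -72.0, -109.0], [108.14, 108.72, -28.0, -116.0]] [array([346.67648296,  80.11097092]), array([343.28296822, 123.7331164 ])] [array([361.33959383,  15.02226683]), array([353.47482759, 134.96556457])]
32.3167
[[262.86251152  76.23446544]
 [262.48628645 125.92702598]] [[264.12257446  32.68786062]
 [262.89356038 182.02204676]]
192 41
```

View pics/e2c.png

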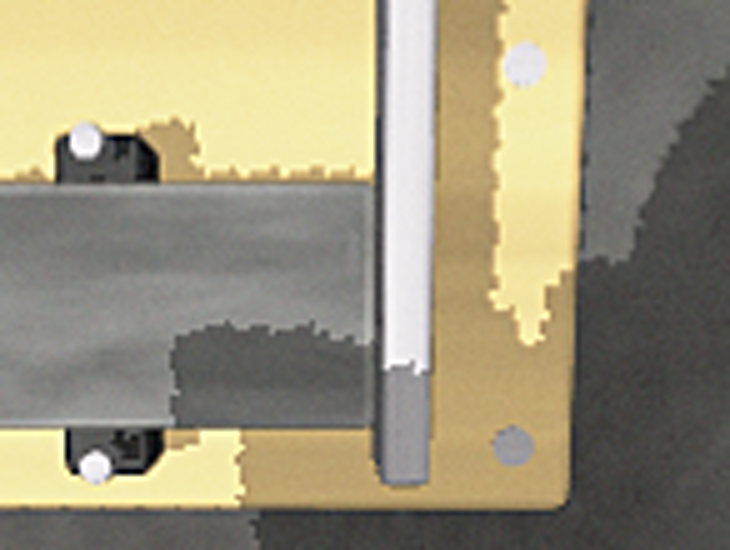

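Run:
```python
from h import *
d=dict(np.load("pics/e2.npz"));f=lambda x,y:(192+x/5,41+y/5)
print(gap(d,(f(374,195),f(372,415)),(f(384,60),f(380,470))),"campos jx",(d["pose"][:3,3]-Mb)@X)
row=d["img"][41+280//5,192+64:192+92].astype(int).sum(1)//3; print(row)
# buttons: same view as wa/wb
arm.reach(Mb-115*Y+[0,0,280],down(a0)); arm.wait(.2); c=snap("wrist","e3")
pr=proj(c,[Mb+[0,0,60]+Y*17.5,Mb+[0,0,60]-Y*17.5]);print(pr)
hsv=cv2.cvtColor(c["img"],cv2.COLOR_RGB2HSV)
m=cv2.inRange(hsv,(8,110,50),(22,255,255))
u,v=pr.mean(0).astype(int)
z1=cv2.resize(c["img"][v-35:v+35,u-45:u+45,::-1],None,fx=4.4,fy=4.4,interpolation=cv2.INTER_CUBIC)
s=cv2.resize(c["img"][:,:,::-1],(411,308))
cv2.imwrite("pics/e3c.png",np.hstack([z1,s[:308]])) if z1.shape[0]==308 else print(z1.shape)
print(arm.get_time_s())
```

```text
[[110.05, 110.32, -72.0, -109.0], [107.25, 109.88, -54.0, -116.0]] campos jx 97.97966960549867
[128 130 130 128 127 122 128 125 126 156 142  60 107 235 243 236 234 233
 233 230 228 199 134 149 146 149 148 143]
[[253.60613596  37.88201382]
 [253.67533095  73.73203175]]
33.1667
```

Run:
```python
from h import *
def band(n,z=73.5):
    c=dict(np.load(f"pics/{n}.npz"));hsv=cv2.cvtColor(c["img"],cv2.COLOR_RGB2HSV)
    m=cv2.inRange(hsv,(18,200,120),(35,255,255))
    u,v=proj(c,[Mb+[0,0,73]])[0].astype(int);k=np.zeros_like(m);k[max(v-30,0):v+30,max(u-60,0):u+60]=255;m&=k
    m=cv2.morphologyEx(m,cv2.MORPH_OPEN,np.ones((5,5)))
    r=cv2.minAreaRect(cv2.findNonZero(m)); w=onz(c,[r[0]],z)[0]-Mb; print(n,"band",r,"jx %.2f jy %.2f"%(w@X,w@Y))
for n in("v0","v1","e3"): band(n)
c=dict(np.load("pics/e3.npz"));hsv=cv2.cvtColor(c["img"],cv2.COLOR_RGB2HSV)
for h in(38,74):
    print(c["img"][h-9:h+9,253].tolist() if h==0 else [tuple(x) for x in hsv[h-8:h+8,253].tolist()])
p=Mb+109*X-130*Y; arm.move_straight(p+[0,0,280],feed=250); arm.grip(30); arm.move_straight(p+[0,0,140],feed=200); arm.wait(.2)
d=snap("wrist","e4");print(arm.get_time_s(),"cam jx",(d["pose"][:3,3]-Mb)@X)
for y in(-75,-90,-105):
    u,v=proj(d,[Mb+108*X+y*Y+[0,0,50]])[0];u=int(u);v=int(v);print(y,u,v,d["img"][v-1:v+2,u-10:u+14].mean((0,2)).round().astype(int))
```

```text
v0 band ((298.0, 226.0), (12.0, 26.0), 90.0) jx -2.39 jy -0.70
v1 band ((212.0, 226.0), (12.0, 26.0), 90.0) jx -1.90 jy -0.23
e3 band ((253.0, 55.0), (28.0, 14.0), 90.0) jx -0.61 jy -0.70
[(24, 86, 242), (25, 85, 243), (25, 82, 243), (25, 79, 243), (25, 83, 243), (26, 76, 243), (26, 79, 243), (26, 76, 245), (25, 89, 241), (18, 189, 188), (26, 178, 234), (30, 230, 246), (30, 219, 244), (29, 211, 243), (29, 222, 243), (29, 225, 243)]
[(29, 224, 242), (30, 214, 245), (30, 222, 251), (28, 229, 208), (20, 137, 125), (20, 161, 229), (21, 165, 232), (19, 181, 192), (19, 156, 147), (21, 108, 225), (22, 97, 236), (23, 97, 233), (23, 99, 232), (23, 93, 235), (24, 95, 236), (23, 92, 238)]
35.5167 cam jx 108.57046890643439
-75 253 125 [134 128 130 129 126 127 123 120 121 143 134  79 207 230 235 228 229 230
 229 227 223 221 206 181]
-90 253 146 [ 89  93 123 120 121 136 130 131 130 158 160  77 122 138 147 143 145 145
 147 146 148 144 135 127]
-105 253 166 [ 88 112 141 137 137 135 133 134 135 136 101  71 126 136 145 142 144 147
 146 145 146 144 131 123]
```

Run:
```python
from h import *
d=dict(np.load("pics/e4.npz"))
for y in(-45,-50,-55,-60,-72,-80,-85,-95,-100,-108,-114):
    u,v=proj(d,[Mb+108*X+y*Y+[0,0,65]])[0];u=int(u);v=int(v);print(y,u,v,d["img"][v-1:v+2,u-5:u+6].mean((0,2)).round().astype(int))
```

```text
-45 253 79 [203 204 203 203 205 205 167 193 224 232 227]
-50 253 87 [213 211 212 213 213 213 179 191 224 233 227]
-55 253 95 [213 214 213 213 213 214 180 190 224 233 228]
-60 253 103 [215 214 213 215 216 215 181 192 226 233 228]
-72 253 121 [129 125 127 129 148 133  81 206 228 234 228]
-80 253 133 [ 89  93  84  80  95  95  68 124 135 145 137]
-85 253 141 [ 84  83  83  82 101 102  70 125 137 149 141]
-95 253 156 [135 139 139 144 163 104  72 125 136 145 142]
-100 253 163 [126 127 130 128  93 107  69 126 136 145 143]
-108 253 174 [155 158 159 160 123 130 103 119 135 146 142]
-114 253 182 [150 151 149 151 151 151 121 117 137 146 144]
```

Run:
```python
from h import *
arm.move_straight(arm.get_tcp_pos()+[0,0,120],feed=200); arm.wait(.3); st()
arm.close_job()
```

```text
t36.58 F(jig) [ 0.07 -0.41  0.8 ] w29.95 tcp [ 474.  -228.9  260.3] jx 109.06 jy -129.68
the job is handed in; nothing more can be done
```

The stop is one hole shorter, the bar rests against the stop plate, and I handed the job in at about 36.6 s with the arm clear.

**Tube:** I pinched both buttons flush and slid the tube towards the bracket. It ran at about 4–5 N and jumped at about 37 mm of travel. It came up against the buttons near 42 mm, where a guard set at a 7 N change stopped it. The pictures after release showed both buttons out to their full 35 mm at the yellow band.

**Bar:** I gripped it between the rests and slid it about 38 mm. The push then rose from about 6 N to about 9.7 N, roughly 4 N of that on the plate. The contact moved the tube back about 1.5 mm, within its play, and I let go.

**Last checks:**
- **Gap at the plate:** the first view after release put the bar end at 108.0 mm and the plate face at 108.4 mm. In the last, overhead view any gap was under one pixel (about 0.7 mm). Touching therefore rests on the force rise and the moved tube more than on the images.
- **One disagreement:** the edge fit in a middle view put the bar end up to 2.8 mm past the plate face. I took that as a bad edge fit, because the pixel rows in the same view agreed with contact.
- **Buttons at the end:** I had reached the picture limit, so I checked them only by colour values in the last image. Brass showed clearly on the -y side and only weakly on the +y side, which is mostly hidden there.
- **Extra stops:** the force guard stopped the tube early twice at about 3.5 mm, and later the bar four times at 28 mm. Each time it was starting friction, and I carried on.
- **Tape measure, pencil and side cutters:** I never went near them, but did not measure them again at the end.

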